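# Feel the lost motion of a shuttle drive and set its pointer

### The arm

A 6-joint arm with a two-finger parallel gripper is mounted at the origin on the work surface. World frame = base frame: x ahead of the robot, y to its left, z up, the work surface at z = 0. Lengths are in mm, angles in rad, forces in N, time in s.
With the tool pointing down it reaches from about 300 to 775 mm from the base axis. Payload 14.6 kg.
Tool frame: the origin (TCP) lies at the very end of the fingers, on their centre line; the grasp point (between the pads) lies 19 mm behind it; z points along the fingers, y is the line along which they close (so a half turn about z gives the same grasp; the last joint's range is limited). The gripper opens to 94 mm and grips with 3 to 60 N. Pads are 16 mm wide; open, the fingers measure 119 mm over their backs; the gripper's body (75 mm by 177 mm) begins 78 mm behind the grasp point.
Start: joints at [-1.262, 0.3, 1.521, -0, 1.321, -0.067], TCP at [201.852, -511.61, 177.146] pointing down, gripper open.
Joint ranges: [-3.03, 3.03], [-0.79, 2.21], [0.23, 2.52], [-1.04, 4.18], [0, 3.07], [-2.55, 2.55]. Speed limits (rad/s): [2.22, 2.22, 2.57, 3.14, 3.14, 3.14].

### API

Orientations are given as [roll, pitch, yaw] about the fixed x, y, z axes, in that order (R = Rz(yaw) Ry(pitch) Rx(roll)).
In Python, from cell import manip gives the robot as it stands.
- The arm moves only by the tool servo_tool, never from a script. Its argument "motion" is a list that holds one entry, the list of rows, each a list of 7 numbers: the shift along the world's x, y, z as a fraction of full scale, then the turn, a rotation vector about the world's x, y, z as a fraction of full scale, then the closure, from 0 (fully open) to 1 (shut). In form: [[[x, y, z, rx, ry, rz, gripper], ...]]. A call has 1 to 10 rows; each row is the pose to reach, as a shift and turn from the pose commanded when the call began, turning the shorter way round; what a row does not reach only later rows make up. Full scale, the value 1, is 0.5 m for a shift and pi rad for a turn. A row lasts 1/10 s, in which the tool goes at most 50 mm and 8.59 degrees, less where a joint would pass 70% of its speed; a pose out of reach is approached as far as the arm can. A call with a number of a shift or a turn outside -1 to 1 is refused whole. A call with a gripper value outside its range is refused whole. The fingers move at their own pace and stop on an object; "newtons" is the grip in N (left out, the last holds). Time passes only in rows, so rows that repeat a pose let the fingers close. It gives the time, the measured TCP pose, the force, the opening and the grip force at its end, in the units of the state.
- manip.read_state(): the state, without advancing time (a new reading comes with each control period).
- manip.camera(name): name is "scene" or "top" or "wrist"; returns a dict with "frame" (400x640x3 uint8, red, green, blue), "range_z" (400x640 float32, mm along the optical axis (not along the pixel's ray), 0 where there is no reading), "vfov" (degrees; the focal length in pixels is half the picture's height over the tangent of half this angle, whatever the lens; pixels are square), "cx", "cy" (the principal point, pixels), "cam_to_world" (4x4, takes a point from camera to world coordinates). Camera axes: x right, y down, z forward; pixel columns grow to the right and rows downward; lengths in mm; the calibration is good to about 2 mm. A picture is of the moment at which its call begins.
- manip.sign_off(): hands the job in; it is judged then, once.
The state is a dict: "clock": time; "joints": joint angles; "qd": joint speeds; "effort": joint torques, N m; "eef_pos": TCP position; "eef_rot": TCP orientation; "wrist_force": force on the tool from outside, world axes, zero at the start; "moment": the same for the moment, N m; "finger_gap": finger opening in mm; "finger_force": force on a finger pad.
Only numpy, scipy, OpenCV 4.12 (cv2) and the standard library are available. Lean on these libraries where they do the work, as an engineer would, in place of code of your own. Each camera call takes 0.05 s, during which the arm holds its last target. There are 200 camera calls.

### The job

Find out how much free play the shuttle of the grey drive unit has: take it by its black handle, move it gently towards the red end until you just feel the spring resistance, then towards the blue end until you just feel resistance there, without forcing the springs. Leave the shuttle standing free between the two, and set the yellow pointer so that it shows that free play (the distance the shuttle moves between one resistance and the other) on the scale, counted from its red zero line. Do not disturb the other things on the bench.

Things in the scene. Friction and masses are not known exactly. Their poses are not given: they have to be found in the camera images.
- unit: The grey drive unit, a low box fixed to the bench, 130 mm (its x) by 280 mm (its y), 44 mm high (the coloured end caps 46 mm); origin at the centre of its underside, z up. Its red end cap is at -y, its blue one at +y. A black slot for the shuttle and, 64 mm beside it on the +x side, a track for the pointer run along its y.
- shuttle_grip (a point): On the centre line of the shuttle's black handle, 78 mm above the bench: an upright block 24 mm (unit's x) by 20 mm (unit's y), top 96 mm and foot 56 mm above the bench, on a 34 x 30 mm aluminium saddle 10 mm above the unit. Axes as the unit's. The shuttle slides only along the unit's y, with a constant drag of about 1.2 N.
- slot_mid (a point): Middle of the shuttle's slot, on top of the unit. Two springs hidden under it bound the shuttle's 10 to 28 mm of free play, different each time. At each end a spring resists from nothing, by about 3 N for every mm further. A spring pushed more than 5 mm (15 N) is forced; an end is felt when its spring gives at least 0.7 mm (2 N). They push back while pressed.
- pointer_grip (a point): On the centre line of the yellow pointer's tab, 76 mm above the bench: upright, 18 mm (unit's x) by 14 mm (unit's y), top 90 mm above the bench, on a collar 16 mm wide whose top is 52 mm above it. Axes as the unit's. It slides only along the unit's y, stays where it is left (drag about 2 N) and has a thin yellow finger towards the scale.
- pointer (a joint): What the pointer shows: its distance in m from the red zero line, growing towards the blue end (unit's +y); hard stops at 0 (on the zero line) and 0.050. The white scale has a black line every 5 mm, longer every 10 mm, zero in red. It starts between 0.034 and 0.048.
- board: A loose green circuit board, 70 x 95 x 4 mm, lying in front (robot side) of the unit; not to be disturbed (origin at its underside).
- flux_jar: A small loose jar with a green cap, 44 mm across, 45 mm high, near the unit's blue end; not to be disturbed (origin at its underside).
- spool: A loose blue spool, 54 mm across, 36 mm high, near the unit's red end; not to be disturbed (origin at its underside).
- driver: A loose screwdriver with red handle, 160 mm long, to the left; not to be disturbed (origin at its underside).
- brush: A loose wooden brush, 150 mm long, to the right; not to be disturbed (origin at its underside).
- spare_coupling: A loose brass coupling, 28 mm across, 28 mm high, beyond the unit; not to be disturbed (origin at its underside).

How it is judged:
By the outcome, as a careful person would: the job done as asked, in the order asked, and still so for the second after the job is handed in, with the robot touching nothing.
It also fails if it takes over 67 s, if anything falls off the work surface, if the arm or the gripper's body presses on something with over 40 N, if the wrist force passes 120 N, or if a joint passes its speed limit or range.

## Working session

There is one attempt and no reset: what is moved stays moved. The work goes in short steps, Python scripts to look and compute and a tool call to move; the robot and the scene stay as the last step left them, time stands still between calls to the robot, and variables do not carry over. Pictures are saved under pics/ and viewed, at most 10 in all, crops included, and the job is handed in when it is done.

Besides the shell and the picture viewer there is one more tool, called after ">>>" as a command line: name --argument value ..., lists and objects as JSON in quotes. servo_tool: Moves the arm, as the interface text tells. Its arguments: {"type":"object","properties":{"motion":{"type":"array"},"newtons":{"type":"number"}},"required":["motion"]}

```bash
mkdir -p pics
cat > h.py <<'E'
import numpy as np,cv2
from cell import manip
def cam(n,save=None):
    c=manip.camera(n)
    if save: cv2.imwrite('pics/'+save,c['frame'][:,:,::-1])
    f=200/np.tan(np.radians(c['vfov'])/2)
    z=c['range_z'];v,u=np.mgrid[0:400,0:640]
    P=np.stack([(u-c['cx'])/f*z,(v-c['cy'])/f*z,z,np.ones_like(z)],-1)@np.array(c['cam_to_world']).T
    P=P[...,:3];P[z==0]=np.nan
    return c,P
E
python3 - <<'E'
from h import *
for n in('top','scene'):
    c,P=cam(n,n+'0.png'); np.savez(n+'0.npz',f=c['frame'],P=P)
    print(n,c['vfov'],c['cx'],c['cy'],np.round(c['cam_to_world'],3).tolist())
s=manip.read_state();print({k:np.round(v,3).tolist() for k,v in s.items()})
E
```

```text
top 45.090650648722416 323.11785215786364 205.04115947625988 [[0.034, -0.979, 0.2, 322.255], [-0.999, -0.034, 0.003, -17.285], [0.004, -0.2, -0.98, 1293.332], [0.0, 0.0, 0.0, 1.0]]
scene 50.21474072690244 325.3022942414519 202.723731755674 [[-0.715, 0.566, -0.411, 952.455], [0.699, 0.571, -0.43, 406.442], [-0.008, -0.595, -0.804, 884.255], [0.0, 0.0, 0.0, 1.0]]
{'clock': 0.1, 'joints': [-1.262, 0.3, 1.521, 0.0, 1.321, -0.067], 'qd': [0.001, -0.001, -0.002, 0.001, -0.0, -0.002], 'effort': [-0.0, -53.265, -35.328, 0.071, 0.024, -0.0], 'eef_pos': [201.787, -511.365, 176.634], 'eef_rot': [-3.141, -0.0, 0.376], 'wrist_force': [-0.224, -0.347, 0.37], 'moment': [0.022, 0.005, -0.087], 'finger_force': 0.0, 'finger_gap': 94.188}
```

View pics/top0.png

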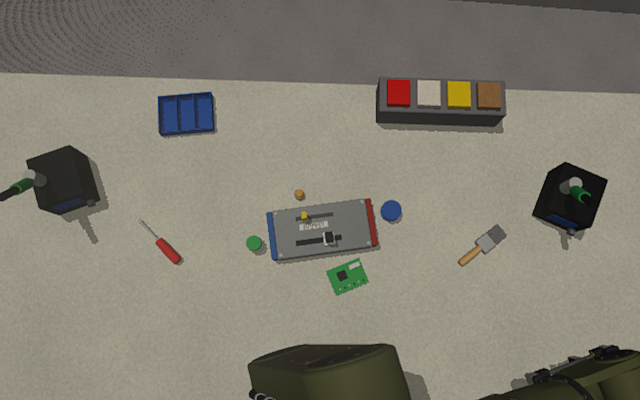

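View pics/scene0.png

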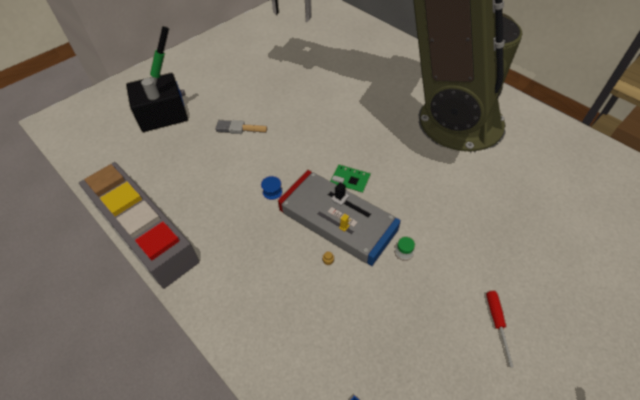

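The top view shows the unit at cols 268–377, rows 199–260, with blue to the left and red to the right. The shuttle handle is near (328,237) and the yellow pointer near (305,216). The scene view agrees. Next I compute the poses.

Run:
```python
from h import *
d=np.load('top0.npz');f=d['f'].astype(int);P=d['P']
roi=np.zeros((400,640),bool);roi[185:270,255:385]=1
z=P[...,2]
m=roi&(z>36)&(z<52)
print('ztop',np.nanmedian(z[m]),'table',np.nanmedian(z[290:330,100:240]))
n,l,st,c=cv2.connectedComponentsWithStats(m.astype(np.uint8));k=1+st[1:,4].argmax();m=l==k
r=cv2.minAreaRect(P[m][:,:2].astype(np.float32));print(r)
R,G,B=f[...,0],f[...,1],f[...,2]
red=roi&(R>100)&(G<60)&(B<60)&(z>36);blu=roi&(B>90)&(R<60)&(z>36)&(np.arange(640)<300)
pr=P[red].mean(0);pb=P[blu].mean(0);print('red',pr,red.sum(),'blue',pb,blu.sum())
yaw=np.arctan2(*(pb-pr)[[1,0]])-np.pi/2;print('yaw',yaw)
c0=np.array(r[0]);ux=np.array([np.cos(yaw),np.sin(yaw)]);uy=np.array([-ux[1],ux[0]])
for nme,mm in(('high',roi&(z>88)&(z<105)),('shut',roi&(z>60)),('yel',roi&(R>150)&(G>110)&(B<70)&(z>60))):
    q=P[mm];
    n,l=cv2.connectedComponents(mm.astype(np.uint8))
    for i in range(1,n):
        q=P[l==i];
        if len(q)<4: continue
        loc=np.c_[(q[:,:2]-c0)@ux,(q[:,:2]-c0)@uy]
        print(nme,len(q),'world',q.mean(0).round(1),'loc',loc.min(0).round(1),loc.max(0).round(1),'zmax',q[:,2].max())
im=cv2.resize(d['f'][185:270,255:385,::-1],None,fx=6,fy=6,interpolation=cv2.INTER_CUBIC);cv2.imwrite('pics/crop0.png',im)
```

```text
ztop 43.33621604048676 table -0.9008268541663256
((515.3912353515625, -11.707244873046875), (131.10470581054688, 280.1277770996094), 10.051298141479492)
red [ 537.90933982 -140.5810165    44.80979531] 224 blue [491.882445   118.77181466  45.20933925] 229
yaw 0.17563957107422445
high 20 world [541.7  33.9  90.3] loc [25.6 34.8] [41.7 47.7] zmax 92.97200828121709
high 76 world [488.2 -31.1  94.3] loc [-41.8 -24.4] [-17.8  -4.6] zmax 99.12475701996823
shut 50 world [539.4  34.1  84. ] loc [24.1 34.2] [42.5 48.2] zmax 92.97200828121709
shut 89 world [486.7 -31.1  91.5] loc [-42.2 -24.4] [-17.8  -4.5] zmax 99.12475701996823
yel 29 world [542.2  35.   88.7] loc [26.4 35.2] [42.5 47. ] zmax 92.97200828121709
```

View pics/crop0.png

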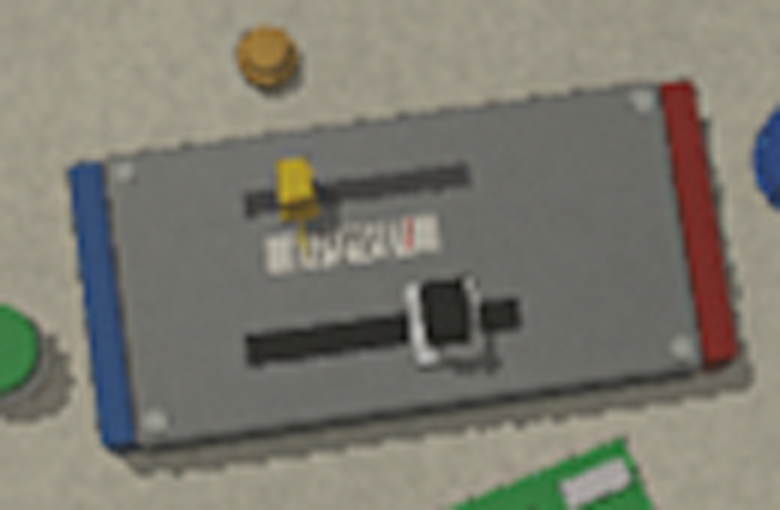

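The crop shows the shuttle handle at about (445,312), the pointer tab at (295,185) and the red zero at (408,235). In world coordinates the handle is at about (486,-28), the pointer at about (539,38), and the unit's yaw is 0.1756. Moving above the shuttle.

>>> servo_tool --motion '[[[0.3,0.5,-0.03,0,0,-0.032,0],[0.568,0.967,-0.06,0,0,-0.0638,0],[0.568,0.967,-0.06,0,0,-0.0638,0],[0.568,0.967,-0.06,0,0,-0.0638,0],[0.568,0.967,-0.06,0,0,-0.0638,0],[0.568,0.967,-0.06,0,0,-0.0638,0],[0.568,0.967,-0.06,0,0,-0.0638,0],[0.568,0.967,-0.06,0,0,-0.0638,0],[0.568,0.967,-0.06,0,0,-0.0638,0],[0.568,0.967,-0.06,0,0,-0.0638,0]]]' --newtons 15

```text
clock: 1.1
eef_pos: [455.3, -79.1, 150.4]
eef_rot: [3.142, -0.0, 0.175]
wrist_force: [1.1, -0.0, -0.7]
finger_gap: 94.2
finger_force: 0.0
```

>>> servo_tool --motion '[[[0,0,0,0,0,0,0],[0,0,0,0,0,0,0],[0,0,0,0,0,0,0]]]'

```text
clock: 1.4
eef_pos: [454.4, -81.9, 150.4]
eef_rot: [-3.142, 0.0, 0.175]
wrist_force: [0.4, 0.3, -0.0]
finger_gap: 94.1
finger_force: 0.0
```

Run:
```python
from h import *
s=manip.read_state();print(s['eef_pos'],s['eef_rot'],s['wrist_force'])
c,P=cam('wrist','w1.png');np.savez('w1.npz',f=c['frame'],P=P);print(np.round(c['cam_to_world'],2).tolist(),c['vfov'])
```

```text
[454.36111487 -81.89044785 150.3593401 ] [-3.14158364e+00  3.28646437e-04  1.74576106e-01] [ 0.38397565  0.31115501 -0.00799877]
[[0.17, -0.95, -0.25, 528.13], [-0.98, -0.17, -0.04, -68.79], [-0.0, 0.26, -0.97, 357.1], [0.0, 0.0, 0.0, 1.0]] 60.067422460594365
```

View pics/w1.png

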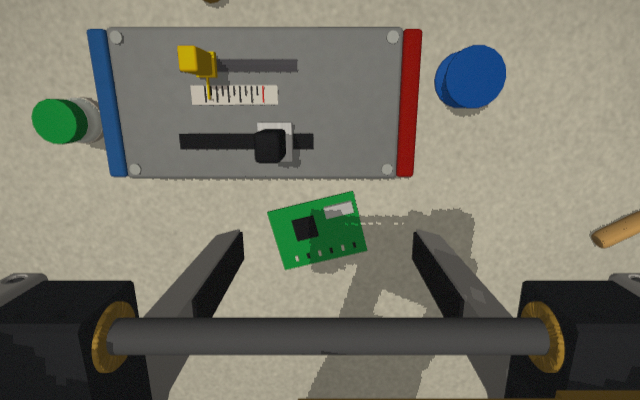

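The wrist view clearly shows the handle at about (270,145), the pointer tab at (195,58), its finger at (209,95) and the red zero at (263,94). I refine the poses from it.

Run:
```python
from h import *
d=np.load('w1.npz');f=d['f'].astype(int);P=d['P'];z=P[...,2]
R,G,B=f[...,0],f[...,1],f[...,2];roi=np.zeros((400,640),bool);roi[20:185,85:425]=1
m=roi&(z>38)&(z<50);r=cv2.minAreaRect(P[m][:,:2].astype(np.float32));print(r,np.nanmedian(z[m]))
red=roi&(R>100)&(G<60)&(B<60)&(z>43)&(np.arange(640)>390);blu=roi&(B>90)&(R<70)&(z>43)
pr=P[red].mean(0);pb=P[blu].mean(0);c0=(pr+pb)[:2]/2
yaw=np.arctan2(*(pb-pr)[[1,0]])-np.pi/2;print('yaw',yaw,'c',c0)
ux=np.array([np.cos(yaw),np.sin(yaw)]);uy=np.array([-ux[1],ux[0]])
for n,mm in(('shut',roi&(z>91)&(R<90)),('tab',roi&(z>85)&(R>120)&(B<70)),('finger',roi&(z<75)&(z>44.5)&(R>150)&(B<70)&(G>110)),('zero',roi&(R>150)&(G<110)&(np.arange(640)<300)&(z>40))):
    q=P[mm];L=np.c_[(q[:,:2]-c0)@ux,(q[:,:2]-c0)@uy]
    lo,hi=np.percentile(L,[2,98],0);print(n,len(q),lo.round(1),hi.round(1),'mid world',(c0+(lo+hi)/2@np.array([ux,uy])).round(1),np.median(q[:,2]))
```

```text
((517.0960693359375, -8.817642211914062), (129.36056518554688, 279.82171630859375), 9.99355411529541) 43.48184570124735
yaw 0.17471769399728276 c [520.09139959  -8.31677314]
shut 818 [-44.7 -24.3] [-21.7  -5.5] mid world [490.  -28.7] 95.07064652502089
tab 463 [22.8 34.6] [38.9 47.3] mid world [543.3  37.4] 89.23153272984734
finger 36 [ 4.5 33.2] [40.3 48.5] mid world [535.1  35.8] 49.47521181097963
zero 23 [ 1.8 -5.4] [13.9 -4.1] mid world [528.7 -11.6] 44.74434260522929
```

>>> servo_tool --motion '[[[0.0672,0.1058,0,0,0,0,0],[0.0672,0.1058,0,0,0,0,0],[0.0672,0.1058,-0.04,0,0,0,0],[0.0672,0.1058,-0.1,0,0,0,0],[0.0672,0.1058,-0.15,0,0,0,0],[0.0672,0.1058,-0.1768,0,0,0,0],[0.0672,0.1058,-0.1768,0,0,0,0],[0.0672,0.1058,-0.1768,0,0,0,0.4],[0.0672,0.1058,-0.1768,0,0,0,0.6],[0.0672,0.1058,-0.1768,0,0,0,0.6]]]'

```text
clock: 2.45
eef_pos: [488.8, -28.5, 62.9]
eef_rot: [3.141, -0.001, 0.175]
wrist_force: [0.4, 0.3, -0.7]
finger_gap: 73.4
finger_force: 0.0
```

Run:
```python
from h import *
s=manip.read_state();print({k:np.round(s[k],2).tolist() for k in('clock','eef_pos','wrist_force','moment','finger_gap')})
```

```text
{'clock': 2.45, 'eef_pos': [488.81, -28.51, 62.94], 'wrist_force': [0.36, 0.26, -0.73], 'moment': [0.0, 0.02, -0.05], 'finger_gap': 73.39}
```

>>> servo_tool --motion '[[[0,0,0,0,0,0,0.75],[0,0,0,0,0,0,1],[0,0,0,0,0,0,1],[0,0,0,0,0,0,1],[0,0,0,0,0,0,1],[0,0,0,0,0,0,1],[0,0,0,0,0,0,1],[0,0,0,0,0,0,1],[0,0,0,0,0,0,1]]]' --newtons 20

```text
clock: 3.35
eef_pos: [488.4, -28.2, 62.0]
eef_rot: [3.142, -0.0, 0.175]
wrist_force: [0.7, -0.4, -0.5]
finger_gap: 19.6
finger_force: 20.0
```

>>> servo_tool --motion '[[[0.00035,-0.00197,0,0,0,0,1],[0.0007,-0.00394,0,0,0,0,1],[0.0007,-0.00394,0,0,0,0,1],[0.0007,-0.00394,0,0,0,0,1]]]'

```text
clock: 3.75
eef_pos: [488.7, -30.3, 62.0]
eef_rot: [3.142, -0.0, 0.175]
wrist_force: [-0.3, -0.3, -0.6]
finger_gap: 19.5
finger_force: 20.0
```

>>> servo_tool --motion '[[[0.00035,-0.00197,0,0,0,0,1],[0.0007,-0.00394,0,0,0,0,1],[0.0007,-0.00394,0,0,0,0,1]]]'

```text
clock: 4.05
eef_pos: [489.1, -32.3, 62.0]
eef_rot: [-3.142, 0.0, 0.175]
wrist_force: [-0.7, 1.2, -0.6]
finger_gap: 19.7
finger_force: 20.0
```

>>> servo_tool --motion '[[[0.00035,-0.00197,0,0,0,0,1],[0.0007,-0.00394,0,0,0,0,1],[0.0007,-0.00394,0,0,0,0,1]]]'

```text
clock: 4.35
eef_pos: [489.4, -33.9, 62.0]
eef_rot: [-3.141, 0.0, 0.175]
wrist_force: [-0.6, 5.5, 0.6]
finger_gap: 19.6
finger_force: 20.0
```

>>> servo_tool --motion '[[[0,0,0,0,0,0,1]]]'

```text
clock: 4.45
eef_pos: [489.4, -33.9, 62.0]
eef_rot: [-3.141, 0.0, 0.175]
wrist_force: [-0.4, 5.1, 2.1]
finger_gap: 20.0
finger_force: 20.0
```

>>> servo_tool --motion '[[[0,0,0,0,0,0,1]]]'

```text
clock: 4.55
eef_pos: [489.4, -33.9, 62.0]
eef_rot: [-3.141, 0.0, 0.175]
wrist_force: [-1.3, 5.2, 0.1]
finger_gap: 19.8
finger_force: 20.0
```

>>> servo_tool --motion '[[[0,0,0,0,0,0,1]]]'

```text
clock: 4.65
eef_pos: [489.4, -33.9, 62.0]
eef_rot: [-3.141, 0.0, 0.175]
wrist_force: [-1.1, 5.6, 0.2]
finger_gap: 19.8
finger_force: 20.0
```

>>> servo_tool --motion '[[[0.00017,-0.001,0,0,0,0,1]]]'

```text
clock: 4.75
eef_pos: [489.4, -34.2, 62.0]
eef_rot: [-3.141, 0.0, 0.175]
wrist_force: [-0.8, 6.7, 0.7]
finger_gap: 19.5
finger_force: 20.0
```

>>> servo_tool --motion '[[[0,0,0,0,0,0,1]]]'

```text
clock: 4.85
eef_pos: [489.4, -34.2, 62.0]
eef_rot: [-3.141, 0.0, 0.175]
wrist_force: [-0.7, 7.3, 1.2]
finger_gap: 19.3
finger_force: 20.0
```

>>> servo_tool --motion '[[[0.0,0.0,0,0,0,0,1]]]'

```text
clock: 4.95
eef_pos: [489.4, -34.2, 62.0]
eef_rot: [-3.141, 0.0, 0.175]
wrist_force: [-1.5, 6.0, 0.7]
finger_gap: 19.6
finger_force: 20.0
```

```bash
cat > r.py <<'E'
from h import *
s=manip.read_state();u=np.array([-.1738,.9848]);p=s['eef_pos'];w=s['wrist_force']
print('t',s['clock'],'pos',np.round(p,2),'s',round(u@p[:2],2),'F',round(u@w[:2],2),s['finger_gap'])
E
python3 r.py
```

```text
t 4.95 pos [489.42 -34.19  62.04] s -118.74 F 6.14 19.59910395872304
```

>>> servo_tool --motion '[[[-0.0007,0.0039,0,0,0,0,1],[-0.0014,0.0079,0,0,0,0,1],[-0.0021,0.0118,0,0,0,0,1],[-0.0028,0.0158,0,0,0,0,1],[-0.0035,0.0197,0,0,0,0,1],[-0.0035,0.0197,0,0,0,0,1]]]'

```text
clock: 5.55
eef_pos: [487.7, -24.5, 62.0]
eef_rot: [-3.141, 0.0, 0.176]
wrist_force: [0.3, 1.3, -1.0]
finger_gap: 19.3
finger_force: 20.0
```

```bash
python3 r.py
```

```text
t 5.55 pos [487.72 -24.51  62.04] s -108.91 F 1.21 19.274025668630273
```

>>> servo_tool --motion '[[[-0.00035,0.00197,0,0,0,0,1],[-0.0007,0.00394,0,0,0,0,1],[-0.0007,0.00394,0,0,0,0,1]]]'

```text
clock: 5.85
eef_pos: [487.4, -22.7, 62.0]
eef_rot: [-3.142, 0.0, 0.175]
wrist_force: [0.4, -0.3, -1.7]
finger_gap: 19.8
finger_force: 20.0
```

>>> servo_tool --motion '[[[-0.00035,0.00197,0,0,0,0,1],[-0.0007,0.00394,0,0,0,0,1],[-0.0007,0.00394,0,0,0,0,1]]]'

```text
clock: 6.15
eef_pos: [487.1, -20.7, 62.1]
eef_rot: [-3.141, -0.0, 0.175]
wrist_force: [0.6, 0.7, -1.3]
finger_gap: 19.7
finger_force: 20.0
```

```bash
python3 r.py
```

```text
t 6.15 pos [487.05 -20.71  62.06] s -105.05 F 0.58 19.671190984052878
```

>>> servo_tool --motion '[[[-0.00035,0.00197,0,0,0,0,1],[-0.0007,0.00394,0,0,0,0,1],[-0.0007,0.00394,0,0,0,0,1]]]'

```text
clock: 6.45
eef_pos: [486.7, -18.7, 62.0]
eef_rot: [-3.141, 0.0, 0.175]
wrist_force: [-0.6, -0.0, -0.8]
finger_gap: 19.6
finger_force: 20.0
```

```bash
python3 r.py
```

```text
t 6.45 pos [486.68 -18.71  62.05] s -103.01 F 0.08 19.58030899202341
```

>>> servo_tool --motion '[[[-0.00035,0.00197,0,0,0,0,1],[-0.0007,0.00394,0,0,0,0,1],[-0.0007,0.00394,0,0,0,0,1]]]'

```text
clock: 6.75
eef_pos: [486.3, -16.8, 62.0]
eef_rot: [-3.141, 0.0, 0.175]
wrist_force: [1.4, -0.6, -1.9]
finger_gap: 20.1
finger_force: 20.0
```

```bash
python3 r.py
```

```text
t 6.75 pos [486.31 -16.76  62.02] s -101.02 F -0.84 20.08293565490216
```

>>> servo_tool --motion '[[[-0.00035,0.00197,0,0,0,0,1],[-0.0007,0.00394,0,0,0,0,1],[-0.0007,0.00394,0,0,0,0,1]]]'

```text
clock: 7.05
eef_pos: [486.0, -14.8, 62.0]
eef_rot: [-3.141, 0.0, 0.175]
wrist_force: [1.1, -0.3, -0.5]
finger_gap: 19.6
finger_force: 20.0
```

```bash
python3 r.py
```

```text
t 7.05 pos [485.98 -14.79  62.03] s -99.03 F -0.51 19.565745854742513
```

>>> servo_tool --motion '[[[-0.00035,0.00197,0,0,0,0,1],[-0.0007,0.00394,0,0,0,0,1],[-0.0007,0.00394,0,0,0,0,1]]]'

```text
clock: 7.35
eef_pos: [485.7, -12.8, 62.1]
eef_rot: [-3.141, -0.0, 0.175]
wrist_force: [1.0, -0.4, -1.5]
finger_gap: 19.4
finger_force: 20.0
```

```bash
python3 r.py
```

```text
t 7.35 pos [485.65 -12.8   62.06] s -97.01 F -0.6 19.42821265631836
```

>>> servo_tool --motion '[[[-0.00035,0.00197,0,0,0,0,1],[-0.0007,0.00394,0,0,0,0,1],[-0.0007,0.00394,0,0,0,0,1]]]'

```text
clock: 7.65
eef_pos: [485.3, -10.9, 62.1]
eef_rot: [-3.142, -0.0, 0.175]
wrist_force: [-0.4, -0.2, -1.1]
finger_gap: 19.6
finger_force: 20.0
```

```bash
python3 r.py
```

```text
t 7.65 pos [485.3  -10.85  62.05] s -95.04 F -0.17 19.579252105498348
```

>>> servo_tool --motion '[[[-0.00035,0.00197,0,0,0,0,1],[-0.0007,0.00394,0,0,0,0,1],[-0.0007,0.00394,0,0,0,0,1]]]'

```text
clock: 7.95
eef_pos: [484.9, -8.9, 62.0]
eef_rot: [-3.141, 0.0, 0.175]
wrist_force: [1.0, -0.0, -0.8]
finger_gap: 19.6
finger_force: 20.0
```

```bash
python3 r.py
```

```text
t 7.95 pos [484.92  -8.87  62.02] s -93.02 F -0.19 19.62150476508281
```

>>> servo_tool --motion '[[[-0.00035,0.00197,0,0,0,0,1],[-0.0007,0.00394,0,0,0,0,1],[-0.0007,0.00394,0,0,0,0,1]]]'

```text
clock: 8.25
eef_pos: [484.6, -6.9, 62.1]
eef_rot: [-3.141, 0.0, 0.175]
wrist_force: [1.2, 0.1, -1.4]
finger_gap: 19.4
finger_force: 20.0
```

```bash
python3 r.py
```

```text
t 8.25 pos [484.58  -6.91  62.05] s -91.02 F -0.15 19.391204927310007
```

>>> servo_tool --motion '[[[-0.00035,0.00197,0,0,0,0,1],[-0.0007,0.00394,0,0,0,0,1],[-0.0007,0.00394,0,0,0,0,1]]]'

```text
clock: 8.55
eef_pos: [484.2, -5.0, 62.0]
eef_rot: [3.142, 0.0, 0.175]
wrist_force: [0.9, -0.2, -1.7]
finger_gap: 19.4
finger_force: 20.0
```

```bash
python3 r.py
```

```text
t 8.55 pos [484.23  -5.02  62.03] s -89.1 F -0.37 19.4242725024884
```

Run:
```python
from h import *
c,P=cam('wrist','w2.png')
```

```text
(no output)
```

View pics/w2.png

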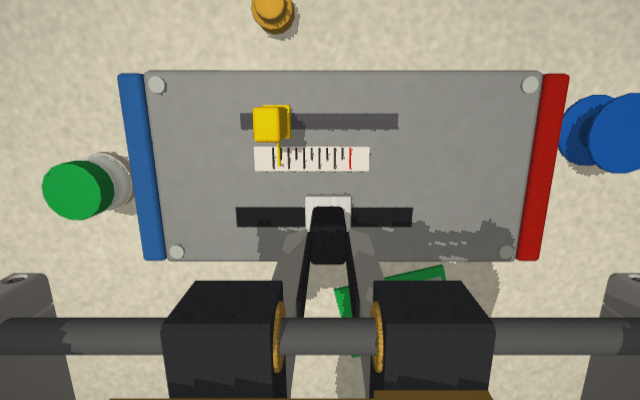

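The shuttle (saddle at about 305–350, row 210) is held and has moved with the gripper; it now stands near mid-slot. I continue in smaller steps.

>>> servo_tool --motion '[[[-0.00017,0.00098,0,0,0,0,1],[-0.00035,0.00197,0,0,0,0,1],[-0.00035,0.00197,0,0,0,0,1]]]'

```text
clock: 8.9
eef_pos: [484.1, -4.3, 62.0]
eef_rot: [3.141, -0.0, 0.175]
wrist_force: [2.0, -3.7, -2.3]
finger_gap: 19.7
finger_force: 20.0
```

```bash
python3 r.py
```

```text
t 8.9 pos [484.12  -4.29  62.05] s -88.37 F -3.96 19.73060145119298
```

>>> servo_tool --motion '[[[0,0,0,0,0,0,1]]]'

```text
clock: 9.0
eef_pos: [484.1, -4.3, 62.0]
eef_rot: [3.141, -0.0, 0.175]
wrist_force: [1.5, -5.3, -1.0]
finger_gap: 19.6
finger_force: 20.0
```

```bash
python3 r.py
```

```text
t 9.0 pos [484.12  -4.29  62.04] s -88.37 F -5.46 19.57455475511813
```

>>> servo_tool --motion '[[[0,0,0,0,0,0,1]]]'

```text
clock: 9.1
eef_pos: [484.1, -4.3, 62.0]
eef_rot: [3.141, 0.0, 0.175]
wrist_force: [1.0, -5.3, -2.1]
finger_gap: 20.2
finger_force: 20.0
```

```bash
python3 r.py
```

```text
t 9.1 pos [484.1   -4.27  62.04] s -88.34 F -5.37 20.209602721244096
```

>>> servo_tool --motion '[[[-0.00017,0.001,0,0,0,0,1],[-0.00017,0.001,0,0,0,0,1]]]'

```text
clock: 9.3
eef_pos: [484.0, -3.8, 62.0]
eef_rot: [3.141, 0.0, 0.175]
wrist_force: [1.7, -5.1, -2.2]
finger_gap: 19.6
finger_force: 20.0
```

```bash
python3 r.py
```

```text
t 9.3 pos [484.01  -3.82  62.03] s -87.89 F -5.33 19.56043053996552
```

>>> servo_tool --motion '[[[0,0,0,0,0,0,1]]]'

```text
clock: 9.4
eef_pos: [484.0, -3.8, 62.0]
eef_rot: [3.141, -0.0, 0.175]
wrist_force: [1.6, -4.3, -1.9]
finger_gap: 19.5
finger_force: 20.0
```

```bash
python3 r.py
```

```text
t 9.4 pos [484.05  -3.82  62.05] s -87.89 F -4.52 19.496104138874838
```

>>> servo_tool --motion '[[[0,0,0,0,0,0,1]]]'

```text
clock: 9.5
eef_pos: [484.0, -3.8, 62.1]
eef_rot: [3.141, -0.0, 0.175]
wrist_force: [1.8, -4.9, -2.2]
finger_gap: 19.8
finger_force: 20.0
```

```bash
python3 r.py
```

```text
t 9.5 pos [484.04  -3.81  62.06] s -87.88 F -5.15 19.78506092190012
```

```bash
cat > a.py <<'E'
from h import *
u=np.array([-.1738,.9848]);S=[];F=[]
for i in range(8):
    manip.camera('wrist');s=manip.read_state();S.append(u@s['eef_pos'][:2]);F.append(u@s['wrist_force'][:2])
print('t %.2f s %.3f F %.2f sd %.2f'%(s['clock'],np.mean(S),np.mean(F),np.std(F)),np.round(F,1))
E
python3 a.py
```

```text
t 9.90 s -87.891 F -5.60 sd 0.48 [-5.8 -5.9 -6.3 -5.1 -4.8 -5.9 -5.8 -5.2]
```

>>> servo_tool --motion '[[[-0.00035,0.00197,0,0,0,0,1],[-0.00035,0.00197,0,0,0,0,1]]]'

```text
clock: 10.1
eef_pos: [483.9, -3.0, 62.0]
eef_rot: [3.141, -0.0, 0.175]
wrist_force: [2.0, -6.4, -2.9]
finger_gap: 19.9
finger_force: 20.0
```

```bash
python3 a.py
```

```text
t 10.50 s -87.064 F -6.52 sd 0.49 [-7.2 -6.4 -6.  -6.2 -7.4 -6.1 -6.1 -6.8]
```

>>> servo_tool --motion '[[[0.00035,-0.00197,0,0,0,0,1],[0.00035,-0.00197,0,0,0,0,1]]]'

```text
clock: 10.7
eef_pos: [484.0, -3.8, 62.0]
eef_rot: [3.141, 0.0, 0.175]
wrist_force: [2.2, -5.4, -1.8]
finger_gap: 19.6
finger_force: 20.0
```

```bash
python3 a.py
```

```text
t 11.10 s -87.920 F -5.96 sd 0.47 [-5.6 -5.  -5.9 -6.4 -5.8 -6.  -6.3 -6.6]
```

>>> servo_tool --motion '[[[0.00017,-0.00098,0,0,0,0,1],[0.00017,-0.00098,0,0,0,0,1]]]'

```text
clock: 11.3
eef_pos: [484.1, -4.1, 62.1]
eef_rot: [-3.142, -0.0, 0.175]
wrist_force: [1.7, -4.4, -2.9]
finger_gap: 19.5
finger_force: 20.0
```

```bash
python3 a.py
```

```text
t 11.70 s -88.178 F -4.43 sd 0.37 [-5.  -4.4 -3.8 -4.4 -4.  -4.7 -4.5 -4.6]
```

```bash
cat > sh.py <<'E'
from h import *
# saddle edges & cap edges, subpixel, on planes z=54 / 46, coordinate along unit y
u=np.array([-.1738,.9848])
def proj(c,x,y,z):
    f=200/np.tan(np.radians(c['vfov'])/2);T=np.array(c['cam_to_world'])
    d=T[:3,:3]@np.array([(x-c['cx'])/f,(y-c['cy'])/f,1]);o=T[:3,3]
    return u@(o+d*(z-o[2])/d[2])[:2]
def cross(p,a,b,lev):
    for i in range(a,b):
        if (p[i]-lev)*(p[i+1]-lev)<=0 and p[i]!=p[i+1]: return i+(lev-p[i])/(p[i+1]-p[i])
    return np.nan
def meas(c,r0=199,r1=205):
    g=c['frame'].astype(float);p=g[r0:r1].mean((0,2));y=(r0+r1-1)/2
    w=np.where(p[230:420]>175)[0]+230;a,b=w[0],w[-1]
    l=cross(p,a-4,a+2,(p[a+3]+p[a-5])/2);r=cross(p,b-2,b+5,(p[b-3]+p[b+6])/2)
    sat=g[r0:r1].mean(0);rb=sat[:,2]-sat[:,0];rr=sat[:,0]-sat[:,2]
    bl=cross(rb,130,175,40);rd=cross(rr,500,560,40)
    return l,r,bl,rd,proj(c,l,y,54),proj(c,r,y,54),proj(c,bl,y,46),proj(c,rd,y,46)
if __name__=='__main__':
    M=[];S=[]
    for i in range(6):
        c=manip.camera('wrist');M.append(meas(c));s=manip.read_state();S.append(u@s['eef_pos'][:2])
    cv2.imwrite('pics/last.png',c['frame'][:,:,::-1])
    M=np.array(M);m=M.mean(0);print(m.round(2),'sd',M.std(0)[4:].round(2))
    print('t',round(s['clock'],2),'tcp',round(np.mean(S),2),'saddle mid',round(m[4:6].mean(),2),'caps mid',round(m[6:].mean(),2),'rel',round(m[4:6].mean()-m[6:].mean(),2))
E
python3 - <<'E'
from sh import *
f=cv2.imread('pics/w2.png').astype(float)[199:205].mean(0)
print(f.mean(1)[295:360].round(0));print((f[:,0]-f[:,2])[125:175].round(0))
E
python3 sh.py
```

```text
[139. 138. 138. 138. 138. 139. 139. 139. 140. 138. 191. 210. 210. 210.
 212. 213. 212. 208. 207. 208. 210. 211. 212. 209. 208. 208. 207. 207.
 207. 207. 207. 207. 206. 204. 202. 202. 206. 210. 213. 214. 212. 207.
 203. 202. 202. 206. 205. 204. 207. 209. 207. 202. 204. 206. 206. 178.
 104. 126. 127. 135. 137. 137. 137. 138. 138.]
[-15. -18. -18. -18. -18. -18. -20. -20. -21. -22.  46.  95. 106. 106.
 106. 107. 105. 106. 107. 106. 106. 106. 106. 105. 106. 105. 106. 107.
 100.  94.  88.  82.  69.  56.  31.  -5.  -7.  -8.  -8.  -7.  -8.  -8.
  -8.  -8.  -8.  -8.  -8.  -9.  -8.  -8.]
[ 304.69  350.15  136.45  524.99  -73.27 -102.56   39.72 -219.96] sd [0.   0.   0.   0.01]
t 12.0 tcp -88.18 saddle mid -87.91 caps mid -90.12 rel 2.2
```

>>> servo_tool --motion '[[[0.001,-0.006,0,0,0,0,1],[0.0022,-0.0125,0,0,0,0,1],[0.0033,-0.019,0,0,0,0,1],[0.0045,-0.0255,0,0,0,0,1],[0.0056,-0.032,0,0,0,0,1],[0.0068,-0.0385,0,0,0,0,1],[0.0078,-0.044,0,0,0,0,1],[0.0087,-0.049,0,0,0,0,1],[0.0093,-0.053,0,0,0,0,1],[0.0096,-0.0542,0,0,0,0,1]]]'

```text
clock: 13.0
eef_pos: [488.9, -31.4, 62.0]
eef_rot: [-3.142, -0.0, 0.175]
wrist_force: [0.3, 0.3, -0.2]
finger_gap: 19.8
finger_force: 20.0
```

```bash
python3 r.py
```

```text
t 13.0 pos [488.91 -31.38  62.05] s -115.88 F 0.25 19.757659532235085
```

>>> servo_tool --motion '[[[7e-05,-0.0004,0,0,0,0,1],[0.00014,-0.0008,0,0,0,0,1],[0.00021,-0.0012,0,0,0,0,1],[0.00028,-0.0016,0,0,0,0,1],[0.00035,-0.002,0,0,0,0,1],[0.00042,-0.0024,0,0,0,0,1],[0.00049,-0.0028,0,0,0,0,1],[0.00056,-0.0032,0,0,0,0,1],[0.00063,-0.0036,0,0,0,0,1],[0.0007,-0.004,0,0,0,0,1]]]'

```text
clock: 14.0
eef_pos: [489.2, -33.0, 62.0]
eef_rot: [-3.141, 0.0, 0.175]
wrist_force: [1.6, 4.7, -0.1]
finger_gap: 19.8
finger_force: 20.0
```

```bash
python3 a.py
```

```text
t 14.40 s -117.626 F 4.50 sd 0.24 [4.8 4.4 4.8 4.2 4.3 4.3 4.6 4.7]
```

>>> servo_tool --motion '[[[4e-05,-0.0002,0,0,0,0,1],[7e-05,-0.0004,0,0,0,0,1],[0.0001,-0.0006,0,0,0,0,1],[0.00014,-0.0008,0,0,0,0,1],[0.00018,-0.001,0,0,0,0,1],[0.00021,-0.0012,0,0,0,0,1],[0.00025,-0.0014,0,0,0,0,1],[0.00028,-0.0016,0,0,0,0,1],[0.00032,-0.0018,0,0,0,0,1],[0.00035,-0.002,0,0,0,0,1]]]'

```text
clock: 15.4
eef_pos: [489.4, -33.9, 62.0]
eef_rot: [-3.141, 0.0, 0.175]
wrist_force: [-0.2, 6.2, 1.1]
finger_gap: 19.6
finger_force: 20.0
```

```bash
python3 a.py; python3 sh.py
```

```text
t 15.80 s -118.476 F 6.38 sd 0.36 [6.2 6.7 6.2 6.4 7.1 5.8 6.2 6.4]
[ 304.7   350.       nan  504.98 -103.57 -132.75     nan -236.83] sd [ 0.  0. nan  0.]
t 16.1 tcp -118.47 saddle mid -118.16 caps mid nan rel nan
```

>>> servo_tool --motion '[[[-4e-05,0.0002,0,0,0,0,1],[-7e-05,0.0004,0,0,0,0,1],[-0.0001,0.0006,0,0,0,0,1],[-0.00014,0.0008,0,0,0,0,1],[-0.00018,0.001,0,0,0,0,1],[-0.00021,0.0012,0,0,0,0,1],[-0.00025,0.0014,0,0,0,0,1],[-0.00028,0.0016,0,0,0,0,1],[-0.00032,0.0018,0,0,0,0,1],[-0.00035,0.002,0,0,0,0,1]]]'

```text
clock: 17.1
eef_pos: [489.2, -33.3, 62.0]
eef_rot: [3.141, 0.0, 0.175]
wrist_force: [0.5, 3.3, -1.1]
finger_gap: 19.3
finger_force: 20.0
```

```bash
python3 a.py
```

```text
t 17.50 s -117.768 F 2.23 sd 0.46 [2.4 1.2 2.2 2.4 2.1 2.8 2.  2.7]
```

>>> servo_tool --motion '[[[-0.001,0.006,0,0,0,0,1],[-0.0022,0.0125,0,0,0,0,1],[-0.0033,0.019,0,0,0,0,1],[-0.0045,0.0255,0,0,0,0,1],[-0.0056,0.032,0,0,0,0,1],[-0.0068,0.0385,0,0,0,0,1],[-0.0078,0.044,0,0,0,0,1],[-0.0087,0.049,0,0,0,0,1],[-0.0091,0.0515,0,0,0,0,1],[-0.0092,0.052,0,0,0,0,1]]]'

```text
clock: 18.5
eef_pos: [484.6, -7.0, 62.0]
eef_rot: [-3.142, 0.0, 0.176]
wrist_force: [0.3, -0.7, -2.4]
finger_gap: 19.7
finger_force: 20.0
```

```bash
python3 r.py
```

```text
t 18.5 pos [484.6   -7.04  62.03] s -91.16 F -0.73 19.680483728187387
```

>>> servo_tool --motion '[[[-0.00012,0.0007,0,0,0,0,1],[-0.00025,0.0014,0,0,0,0,1],[-0.00037,0.0021,0,0,0,0,1],[-0.0005,0.0028,0,0,0,0,1],[-0.0006,0.0034,0,0,0,0,1],[-0.0007,0.004,0,0,0,0,1],[-0.0008,0.0045,0,0,0,0,1],[-0.0009,0.005,0,0,0,0,1],[-0.00096,0.0054,0,0,0,0,1],[-0.001,0.0056,0,0,0,0,1]]]'

```text
clock: 19.5
eef_pos: [484.2, -4.5, 62.1]
eef_rot: [3.141, -0.0, 0.175]
wrist_force: [1.3, -3.4, -1.9]
finger_gap: 19.6
finger_force: 20.0
```

```bash
python3 a.py
```

```text
t 19.90 s -88.561 F -4.38 sd 0.36 [-4.1 -4.  -5.  -4.4 -4.6 -4.5 -4.7 -3.8]
```

>>> servo_tool --motion '[[[-4e-05,0.0002,0,0,0,0,1],[-7e-05,0.0004,0,0,0,0,1],[-0.0001,0.0006,0,0,0,0,1],[-0.00014,0.0008,0,0,0,0,1],[-0.00018,0.001,0,0,0,0,1],[-0.00021,0.0012,0,0,0,0,1],[-0.00025,0.0014,0,0,0,0,1],[-0.00028,0.0016,0,0,0,0,1],[-0.00032,0.0018,0,0,0,0,1],[-0.00035,0.002,0,0,0,0,1]]]'

```text
clock: 20.9
eef_pos: [484.0, -3.6, 62.1]
eef_rot: [3.141, -0.0, 0.175]
wrist_force: [3.0, -6.4, -2.9]
finger_gap: 19.8
finger_force: 20.0
```

```bash
python3 a.py
```

```text
t 21.30 s -87.703 F -6.82 sd 0.81 [-8.  -6.9 -7.4 -7.5 -6.5 -5.2 -6.8 -6.4]
```

>>> servo_tool --motion '[[[4e-05,-0.0002,0,0,0,0,1],[7e-05,-0.0004,0,0,0,0,1],[0.0001,-0.0006,0,0,0,0,1],[0.00014,-0.0008,0,0,0,0,1],[0.00018,-0.001,0,0,0,0,1],[0.00021,-0.0012,0,0,0,0,1],[0.00025,-0.0014,0,0,0,0,1],[0.00028,-0.0016,0,0,0,0,1],[0.00032,-0.0018,0,0,0,0,1],[0.00035,-0.002,0,0,0,0,1]]]'

```text
clock: 22.3
eef_pos: [484.1, -4.3, 62.0]
eef_rot: [-3.141, -0.0, 0.175]
wrist_force: [1.4, -2.5, -3.0]
finger_gap: 19.7
finger_force: 20.0
```

```bash
python3 a.py
```

```text
t 22.70 s -88.426 F -2.66 sd 0.50 [-3.2 -2.9 -1.8 -2.5 -1.9 -2.7 -3.3 -2.8]
```

Consistent results: the red spring starts at s≈-116.63 and the blue at s≈-89.64, so the play is about 27.0 mm. I park the shuttle midway and release it.

>>> servo_tool --motion '[[[0.0015,-0.0085,0,0,0,0,1],[0.0032,-0.018,0,0,0,0,1],[0.0046,-0.026,0,0,0,0,1],[0.0051,-0.029,0,0,0,0,1],[0.0051,-0.029,0,0,0,0,1],[0.0051,-0.029,0,0,0,0,1],[0.0051,-0.029,0,0,0,0,0.6],[0.0051,-0.029,0,0,0,0,0.3],[0.0051,-0.029,0,0,0,0,0.3],[0.0051,-0.029,0,0,0,0,0.3]]]'

```text
clock: 23.7
eef_pos: [486.6, -18.8, 62.1]
eef_rot: [-3.142, 0.0, 0.175]
wrist_force: [-0.3, -0.5, 0.4]
finger_gap: 48.1
finger_force: 0.0
```

>>> servo_tool --motion '[[[0,0,0,0,0,0,0.3],[0,0,0,0,0,0,0.3],[0,0,0,0,0,0,0.3]]]'

```text
clock: 24.0
eef_pos: [486.7, -18.9, 62.1]
eef_rot: [-3.142, -0.0, 0.175]
wrist_force: [-0.5, -0.2, -0.0]
finger_gap: 65.5
finger_force: 0.0
```

```bash
python3 r.py; python3 sh.py
```

```text
t 24.0 pos [486.69 -18.86  62.07] s -103.17 F -0.11 65.53338975599532
[ 305.25  350.15  138.08  502.82  -88.64 -117.57   23.63 -220.14] sd [0.01 0.   0.01 0.  ]
t 24.3 tcp -103.19 saddle mid -103.1 caps mid -98.26 rel -4.85
```

>>> servo_tool --motion '[[[0,0,0.06,0,0,0,0.3],[0,0,0.12,0,0,0,0.3],[0.04,0.04,0.12,0,0,0,0.3],[0.11,0.112,0.12,0,0,0,0.3],[0.11,0.112,0.12,0,0,0,0.3],[0.11,0.112,0.12,0,0,0,0.3],[0.11,0.112,0.06,0,0,0,0.3],[0.11,0.112,0.01,0,0,0,0.3],[0.11,0.112,-0.003,0,0,0,0.3],[0.11,0.112,-0.003,0,0,0,0.3]]]'

```text
clock: 25.3
eef_pos: [541.1, 36.5, 60.3]
eef_rot: [-3.141, 0.001, 0.175]
wrist_force: [0.4, -0.8, 0.7]
finger_gap: 65.7
finger_force: 0.0
```

>>> servo_tool --motion '[[[0,0,0,0,0,0,0.7],[0,0,0,0,0,0,1],[0,0,0,0,0,0,1],[0,0,0,0,0,0,1],[0,0,0,0,0,0,1],[0,0,0,0,0,0,1],[0,0,0,0,0,0,1],[0,0,0,0,0,0,1]]]'

```text
clock: 26.1
eef_pos: [541.7, 37.2, 60.5]
eef_rot: [-3.142, 0.0, 0.175]
wrist_force: [-0.3, -0.3, 0.4]
finger_gap: 12.9
finger_force: 20.0
```

```bash
python3 r.py
python3 - <<'E'
from h import *
cam('wrist','w3.png')
E
```

```text
t 26.1 pos [541.7   37.18  60.55] s -57.53 F -0.28 12.949028596690434
```

View pics/w3.png

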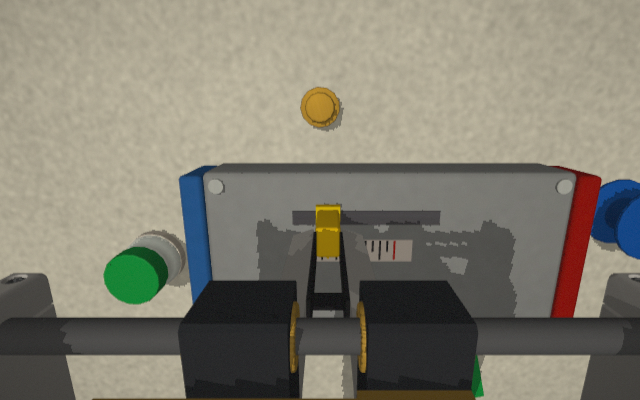

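The tab (at about (328,230)) is gripped. I use the nearby 50 mm hard stop as the reference, approaching it gently.

>>> servo_tool --motion '[[[-0.00035,0.002,0,0,0,0,1],[-0.0007,0.004,0,0,0,0,1],[-0.0007,0.004,0,0,0,0,1]]]'

```text
clock: 26.45
eef_pos: [541.3, 39.1, 60.6]
eef_rot: [3.141, -0.0, 0.175]
wrist_force: [-0.2, -1.6, 0.1]
finger_gap: 12.7
finger_force: 20.0
```

```bash
python3 r.py
```

```text
t 26.45 pos [541.35  39.13  60.56] s -55.55 F -1.57 12.735888072778918
```

>>> servo_tool --motion '[[[-0.00017,0.001,0,0,0,0,1],[-0.00035,0.002,0,0,0,0,1],[-0.00035,0.002,0,0,0,0,1]]]'

```text
clock: 26.75
eef_pos: [541.2, 40.2, 60.5]
eef_rot: [3.142, -0.0, 0.175]
wrist_force: [0.8, -2.0, 0.1]
finger_gap: 13.0
finger_force: 20.0
```

```bash
python3 r.py
```

```text
t 26.75 pos [541.15  40.17  60.55] s -54.5 F -2.1 13.032435363844042
```

>>> servo_tool --motion '[[[-0.00017,0.001,0,0,0,0,1],[-0.00035,0.002,0,0,0,0,1],[-0.00035,0.002,0,0,0,0,1]]]'

```text
clock: 27.05
eef_pos: [541.0, 41.2, 60.6]
eef_rot: [-3.142, -0.0, 0.175]
wrist_force: [0.9, -2.6, 1.3]
finger_gap: 12.7
finger_force: 20.0
```

```bash
python3 r.py
```

```text
t 27.05 pos [540.98  41.18  60.56] s -53.47 F -2.73 12.711405249175336
```

>>> servo_tool --motion '[[[-0.00017,0.001,0,0,0,0,1],[-0.00035,0.002,0,0,0,0,1],[-0.00035,0.002,0,0,0,0,1]]]'

```text
clock: 27.35
eef_pos: [540.9, 41.4, 60.6]
eef_rot: [3.14, -0.0, 0.175]
wrist_force: [1.5, -7.6, -0.1]
finger_gap: 12.9
finger_force: 20.0
```

```bash
python3 r.py
```

```text
t 27.35 pos [540.94  41.4   60.56] s -53.25 F -7.7 12.90378305688225
```

>>> servo_tool --motion '[[[0.001,-0.006,0,0,0,0,1],[0.0025,-0.014,0,0,0,0,1],[0.0042,-0.024,0,0,0,0,1],[0.0058,-0.033,0,0,0,0,1],[0.007,-0.04,0,0,0,0,1],[0.0078,-0.0443,0,0,0,0,1],[0.0081,-0.046,0,0,0,0,1],[0.0081,-0.046,0,0,0,0,1],[0.0081,-0.046,0,0,0,0,1]]]'

```text
clock: 28.25
eef_pos: [544.9, 18.9, 60.5]
eef_rot: [3.141, -0.0, 0.175]
wrist_force: [0.0, -1.3, 0.9]
finger_gap: 12.6
finger_force: 20.0
```

```bash
python3 a.py
```

```text
t 28.65 s -76.035 F -2.18 sd 0.45 [-1.2 -2.7 -2.6 -2.2 -2.4 -1.8 -2.3 -2.1]
```

>>> servo_tool --motion '[[[5e-05,-0.0003,0,0,0,0,1],[0.0001,-0.0006,0,0,0,0,1],[0.0001,-0.0006,0,0,0,0,1]]]'

```text
clock: 28.95
eef_pos: [544.9, 19.0, 60.6]
eef_rot: [-3.141, -0.0, 0.175]
wrist_force: [-0.0, 0.6, 1.1]
finger_gap: 12.6
finger_force: 20.0
```

```bash
python3 a.py
```

```text
t 29.35 s -76.027 F 1.08 sd 0.44 [0.5 0.5 1.6 0.9 1.  0.9 1.6 1.6]
```

>>> servo_tool --motion '[[[6e-05,-0.0004,0,0,0,0,1],[0.00012,-0.0007,0,0,0,0,1],[0.00012,-0.0007,0,0,0,0,1]]]'

```text
clock: 29.65
eef_pos: [545.0, 18.5, 60.6]
eef_rot: [-3.142, -0.0, 0.175]
wrist_force: [-0.2, 1.9, 0.4]
finger_gap: 12.7
finger_force: 20.0
```

```bash
python3 a.py
```

```text
t 30.05 s -76.529 F 1.98 sd 0.42 [2.3 2.1 1.1 2.5 1.9 2.4 2.  1.7]
```

>>> servo_tool --motion '[[[0,0,0,0,0,0,0.6],[0,0,0,0,0,0,0.3],[0,0,0,0,0,0,0.3],[0,0,0,0,0,0,0.3],[0,0,0,0,0,0,0.3],[0,0,0.08,0,0,0,0.3],[0,0,0.16,0,0,0,0.3],[-0.07,-0.03,0.18,0,0,0,0.3],[-0.16,-0.077,0.18,0,0,0,0.3],[-0.16,-0.077,0.18,0,0,0,0.3]]]'

```text
clock: 31.05
eef_pos: [461.3, -21.3, 150.4]
eef_rot: [-3.142, 0.001, 0.174]
wrist_force: [-0.3, -0.3, -0.0]
finger_gap: 66.1
finger_force: 0.0
```

>>> servo_tool --motion '[[[0,0,0,0,0,0,0.3],[0,0,0,0,0,0,0.3]]]'

```text
clock: 31.25
eef_pos: [465.9, -19.9, 150.8]
eef_rot: [3.141, -0.001, 0.175]
wrist_force: [1.3, 0.4, 0.3]
finger_gap: 66.0
finger_force: 0.0
```

Run:
```python
from h import *
c,P=cam('wrist','w4.png');np.savez('w4.npz',f=c['frame'],P=P,T=c['cam_to_world'],k=[c['vfov'],c['cx'],c['cy']]);print(manip.read_state()['eef_pos'])
```

```text
[465.83038558 -19.77245251 150.56508491]
```

View pics/w4.png

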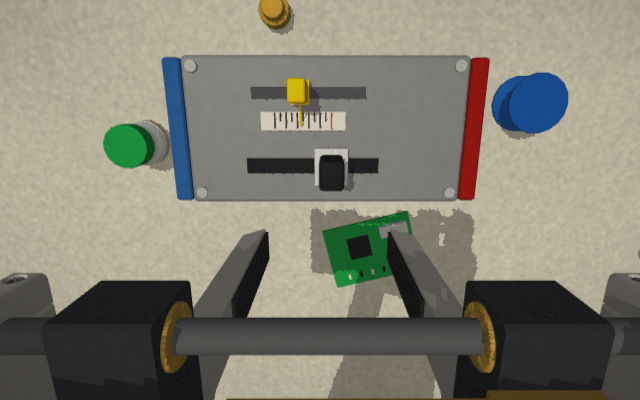

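The pointer stands at about col 301, between the red zero at 332 and the outer lines, and the shuttle is free at about (331,172). I measure the reading against the scale.

Run:
```python
from sh import *
d=np.load('w4.npz');v,cx,cy=d['k'];c=dict(cam_to_world=d['T'],vfov=v,cx=cx,cy=cy);f=d['f'].astype(float)
band=f[113:117]  # upper part of scale
for r0,r1 in((113,116),(116,119),(120,124),(124,127)):
    p=f[r0:r1].mean(0);print(r0,[f"{i}:{int(p[i].mean())},{int(p[i,0]-p[i,2])}" for i in range(258,350) if p[i].mean()<170 or p[i,0]-p[i,2]>45])
Y=(f[...,0]>130)&(f[...,2]<90)&(f[...,1]>90)
for r in range(100,130):
    x=np.where(Y[r])[0];
    if len(x): print(r,x.min(),x.max(),np.round(np.nanmedian(d['P'][r,x,2]),1),end=' | ')
```

```text
113 ['258:129,6', '259:128,6', '260:164,16', '273:161,18', '274:65,5', '275:149,17', '279:127,14', '280:51,3', '281:140,21', '285:97,9', '286:78,8', '291:71,7', '292:136,16', '296:117,13', '297:47,4', '299:172,93', '300:133,199', '301:119,88', '302:66,18', '303:67,5', '305:139,19', '306:132,19', '307:160,21', '308:65,6', '309:102,14', '310:159,21', '311:143,20', '312:141,20', '313:97,12', '314:41,3', '315:127,19', '316:132,20', '317:160,21', '318:163,20', '319:90,7', '320:70,5', '321:156,21', '325:79,8', '326:150,17', '330:173,56', '331:104,144', '332:145,32', '345:164,16', '346:129,7', '347:126,7', '348:126,8', '349:125,7']
116 ['258:130,7', '259:130,8', '260:161,15', '274:76,8', '275:117,12', '279:132,15', '280:55,3', '281:155,22', '285:98,10', '286:73,6', '291:78,8', '292:106,12', '296:138,15', '297:56,5', '299:172,94', '300:133,199', '301:118,91', '302:79,16', '303:70,4', '304:150,19', '308:79,8', '309:106,12', '313:161,18', '314:64,5', '315:150,20', '319:93,8', '320:60,4', '325:79,7', '326:150,15', '330:172,57', '331:104,146', '332:159,32', '345:157,16', '346:107,6', '347:122,7'
[... 636 characters left out ...]
33', '301:131,75', '302:131,24', '303:160,22', '308:79,8', '309:101,9', '319:122,12', '320:79,6', '321:162,22', '330:173,58', '331:105,143', '345:165,18', '346:129,8', '347:124,7', '348:125,6', '349:126,6']
100 287 308 88.6 | 101 287 308 88.7 | 102 288 308 88.5 | 103 290 308 70.3 | 104 291 308 51.3 | 105 299 300 48.6 | 106 299 300 48.3 | 107 299 484 48.4 | 108 299 300 49.9 | 109 299 300 49.9 | 110 299 300 49.1 | 111 299 300 48.8 | 112 300 301 46.7 | 113 300 301 46.8 | 114 300 301 46.4 | 115 300 301 46.4 | 116 300 483 45.8 | 117 300 301 47.3 | 118 300 301 46.7 | 119 300 301 47.5 | 120 300 301 47.1 | 121 300 301 46.8 | 122 300 301 47.3 | 123 300 301 48.3 | 124 300 301 47.6 | 125 300 301 48.5 |
```

The scale reads about 27.0 mm: zero at col 331.0, the 20 line at 308.4, the 30 line at 297.1 and the finger at about 300.3 after parallax correction. The shuttle is free and the arm is clear, so I hand the job in.

```bash
python3 -c "
from cell import manip
print(manip.sign_off())"
```

```text
the job is handed in; nothing more can be done
None
```

The shuttle's free play came out at about 27.0 mm; the pointer is set to about 27 mm on the scale, the shuttle stands free mid-way between the springs, and the job is handed in (no result was returned).

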